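# Snap a travel-limiter clip onto a damper shaft and slide it home

## Task

Take the black C-shaped travel clip by its tab and press it, gap downwards, onto the bare middle of the damper's steel shaft until it snaps on, then slide it along to the rubber bump stop, push it against the rubber for a moment with about 10 N (never over 15 N) and let go. The damper's cradle is sprung and yields: press down slowly, with never more than 25 N, and do not drive it onto its stops. Leave the other things on the desk alone.

Things in the scene. Friction and masses are not known exactly. Their poses are not given: they have to be found in the camera images.
- clip: Loose black plastic C-clip, 40 to 60 g, standing on the desk on its two feet, gap downwards. Origin: centre of its bore (for a 14 mm shaft), 10.5 mm above the feet. z up through the tab, y along the bore, x across; same either way round. 24 mm long in y; in x 23 mm wide, 27 mm over the feet. A solid crown closes the bore above, to 11.5 mm over the origin, and carries the tab.
- clip_tab (a point): Middle of the clip's flat upright tab, 28 mm above the clip's origin. The tab is 14 mm thick in x, 24 mm long in y, and stands from 11 to 45 mm above the origin. Hold it across the 14 mm, above the crown, leaving the sprung jaws below free to spread.
- clip_gap (a point): Narrowest place of the clip's gap, 5 mm below its origin: 10.8 mm between two round lips. They meet the shaft when the clip's origin is about 10 mm above its axis. The sprung jaws need some 7 to 14 N straight down to pass the shaft (friction varies, unknown), then snap shut under it. The snapped clip grips the shaft lightly: 2 to 7 N slide it along, about as much as before pulls it off.
- stop_face (a point): Point on the damper shaft's axis where the rubber bump stop (a 25 mm ring) has its free face when not squeezed; moves up and down with the cradle, at rest 125 mm above the desk. y runs along the shaft, away from the bump stop; z up. Behind it: 31 mm of bump stop, then the damper body, 42 mm across, to y = -113 mm. With the clip home its origin is at y = +12 mm.
- bump_stop (a joint): How far the rubber bump stop is squeezed along the shaft, m: 0 free, up to 0.006. It gives about 1 mm for 4 N and pushes back, so a clip only brought up to its free face is not yet pressed home. The push on the rubber counts, on top of the 2 to 7 N that the clip's own friction takes. Let go, the clip stays where rubber and friction leave it.
- shaft_mid (a point): Point on the shaft's axis, middle of its bare part, 45 mm along y from stop_face, same axes. The level steel shaft, 14 mm thick, is bare to 47 mm beyond, where a collar and a 30 mm wide, 30 mm long end block (13 mm higher than the axis) hold it. 43 mm of free height below the axis down to the cradle's 40 mm wide beam.
- cradle (a joint): How far the sprung cradle with the damper is pressed down, m: 0 at rest, 0.020 on its stops. Damped spring: 1 N per mm, 130 N s/m. So a clip brought only to the resting shaft's height just pushes the shaft down without snapping on: the push must go on until the jaws give way (up to 14 mm of cradle travel); then the shaft rises into the bore.
- stand: Fixed steel base plate under the cradle, 90 mm (x) by 250 mm (y), 12 mm thick; origin at the centre of its underside. Axes parallel to those of stop_face, which lies above it at x = 0, y = -5 mm.
- flux_tin: Bystander to leave alone: the flat red tin box (55 x 67 x 16 mm); origin at the centre of its underside.
- hex_bolt: Bystander to leave alone: the upright steel bolt (37 mm tall); origin at the centre of its underside.
- relay: Bystander to leave alone: the small black cube-shaped relay (28 x 28 x 24 mm); origin at the centre of its underside.
- side_cutters: Bystander to leave alone: the side cutters with blue handles (52 x 108 x 14 mm); origin at the centre of its underside.
- tape_black: Bystander to leave alone: the black tape roll (70 mm across, 19 mm tall); origin at the centre of its underside.

How it is judged:
By the outcome, as a careful person would: the job done as asked, in the order asked, and still so for the second after the job is handed in, with the robot touching nothing.
It also fails if it takes over 64 s, if anything falls off the work surface, if the arm or the gripper's body presses on something with over 40 N, if the wrist force passes 120 N, or if a joint passes its speed limit or range.

## Robot

A 6-joint arm with a two-finger parallel gripper is mounted at the origin on the work surface; the furniture and walls round the work are solid. World frame = base frame: x ahead of the robot, y to its left, z up, the work surface at z = 0. Lengths are in m, angles in rad, forces in N, time in s.
With the tool pointing down it reaches from about 0.35 to 0.85 m from the base axis. Payload 8.1 kg.
Tool frame: the origin (TCP) lies on the front face of the gripper's body, between the roots of the fingers; the fingertips stand 73 mm ahead of it and the grasp point (between the pads) lies 54 mm ahead of it (bot.grip_depth is the distance from the TCP to the grasp point, in m); z points along the fingers, y is the line along which they close (so a half turn about z gives the same grasp; the last joint's range is limited). The gripper opens to 85 mm and grips with 20 to 120 N. Pads are 22 mm wide; open, the fingers measure 114 mm over their backs; the gripper's body (76 mm by 85 mm) begins 54 mm behind the grasp point. The pads swing forward as they close: fully open they stand 13 mm farther back than shut.
Start: joints at [-1.403, 0.13, 1.488, -0, 1.523, -0.085], TCP at [0.15, -0.581, 0.304] pointing down, gripper open.
Joint ranges: [-2.96, 2.96], [-0.89, 2.26], [0.02, 2.5], [-1.34, 4.48], [0, 2.73], [-2.66, 2.66]. Speed limits (rad/s): [2.39, 2.39, 2.79, 3.14, 3.14, 3.14].

## Interface

Orientations are given as [roll, pitch, yaw] about the fixed x, y, z axes, in that order (R = Rz(yaw) Ry(pitch) Rx(roll)).
In Python, from cell import get_state, eyes, hand_in, bot gives the robot as it stands.
- The arm moves only by the shell command python3 -m pendant 'ROWS' [FORCE]. ROWS is JSON, one flat list of numbers, 7 for each row, row after row: the shift along the tool's x, y, z scaled (see below), then the turn, a rotation vector about the tool's x, y, z scaled (see below), then the opening, from -1 (shut) to 1 (fully open). In form: [dx, dy, dz, wx, wy, wz, gripper, dx, dy, dz, wx, wy, wz, gripper, ...]. A call has 1 to 20 rows; each row shifts and turns the commanded pose from where the row before left it, along the tool's axes as they then stand; what a row does not reach is not made up. The controller multiplies each number of a shift by 2 cm and each number of a turn by 0.08 rad. A row lasts 1/10 s, in which the tool goes at most 50 mm and 8.59 degrees, less where a joint would pass 70% of its speed; a pose out of reach is approached as far as the arm can. A call with a number of a shift or a turn outside -1 to 1 is refused whole. A call with a gripper value outside its range is refused whole. The fingers move at their own pace and stop on an object; FORCE is the grip in N (left out, the last holds). Time passes only in rows, so rows that do not move let the fingers close. It gives the time, the measured TCP pose, the force, the opening and the grip force at its end, in the units of the state.
- get_state(): the state, without advancing time (a new reading comes with each control period).
- eyes.camera(name): name is "scene" or "top" or "wrist"; returns (picture, depth): 400x640x3 uint8, blue, green, red; 400x640 float32, m along the optical axis (not along the pixel's ray), 0 where there is no reading.
- eyes.camera_params(name): a dict with "mtx" (3x3 intrinsics, pixels), "xyz" and "rotation" of the camera in the world. Camera axes: x right, y up, looking along -z (the intrinsics and any distortion apply to the point x, -y, -z); pixel columns grow to the right and rows downward; lengths in m; the calibration is good to about 2 mm. A picture is of the moment at which its call begins: read the wrist's pose just before it. camera_params takes no time and is no camera call; for the wrist camera it gives the pose at the moment of the call.
- hand_in(): hands the job in; it is judged then, once.
The state is a dict: "t": time; "qpos": joint angles; "qd": joint speeds; "joint_torque": joint torques, N m; "tool_pos": TCP position; "eef_rot": TCP orientation; "ft_force": force on the tool from outside, world axes, zero at the start; "torque": the same for the moment, N m; "finger_gap": finger opening in m; "grip_force": force on a finger pad.
Only numpy, scipy, OpenCV 4.12 (cv2) and the standard library are available. Lean on these libraries where they do the work, as an engineer would, in place of code of your own. Each camera call takes 0.05 s, during which the arm holds its last target. There are 200 camera calls.

## Working session

There is one attempt and no reset: what is moved stays moved. The work goes in short steps, Python scripts to look and compute and a shell command to move; the robot and the scene stay as the last step left them, time stands still between calls to the robot, and variables do not carry over. Pictures are saved under pics/ and viewed, at most 10 in all, crops included, and the job is handed in when it is done.

```bash
mkdir -p pics; ls; python3 - <<'E'
from cell import get_state, eyes, bot
import cv2,numpy as np
for n in ("scene","top"):
    p,d=eyes.camera(n); cv2.imwrite(f"pics/{n}0.png",p); np.save(f"pics/{n}0.npy",d)
    c=eyes.camera_params(n); print(n,c)
s=get_state(); print(s)
E
```

```text
pics
scene {'mtx': array([[418.50567823,   0.        , 324.11187418],
       [  0.        , 418.50567823, 200.77391571],
       [  0.        ,   0.        ,   1.        ]]), 'xyz': array([-0.14669245, -0.62315932,  0.66926038]), 'rotation': array([ 0.91099067, -0.01688911, -0.85704681])}
top {'mtx': array([[426.64116838,   0.        , 317.44059223],
       [  0.        , 426.64116838, 196.78366432],
       [  0.        ,   0.        ,   1.        ]]), 'xyz': array([ 0.26584653, -0.16159886,  1.15453688]), 'rotation': array([ 0.10903397,  0.00790028, -1.56177845])}
{'t': 0.1, 'qpos': array([-1.40339054e+00,  1.31096426e-01,  1.48919750e+00, -4.81639948e-06,
        1.52299672e+00, -8.54180233e-02]), 'qd': array([-0.00017142, -0.0017948 , -0.00373335,  0.00144185, -0.00068382,
        0.0008579 ]), 'joint_torque': array([ 2.39864530e-04, -5.70955467e+01, -5.01940048e+01, -1.58733164e-04,
        8.26229341e-03,  2.09948394e-05]), 'tool_pos': array([ 0.15002918, -0.58054468,  0.30292789]), 'eef_rot': array([-3.13990044e+00, -1.40069827e-04,  2.52823922e-01]), 'ft_force': array([0.28254384, 0.30587141, 0.07061171]), 'torque': array([ 0.027746  , -0.0257237 , -0.02076377]), 'grip_force': 0.0, 'finger_gap': 0.08530250213556616}
```

View pics/top0.png

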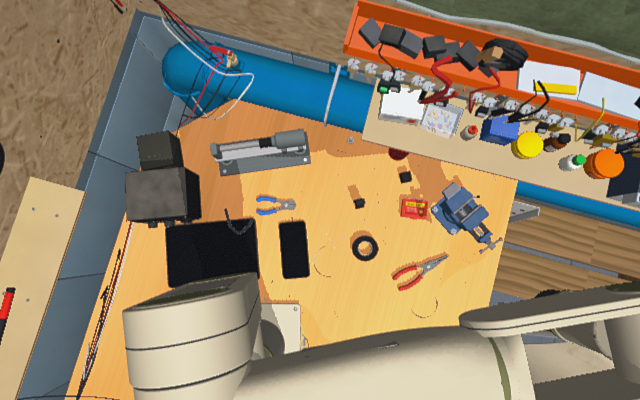

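View pics/scene0.png

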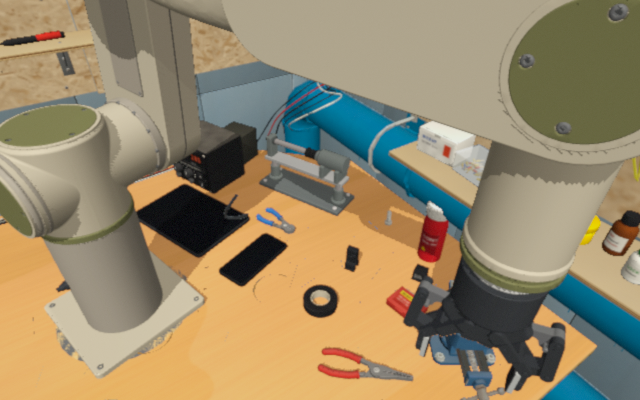

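The top view shows the damper at (215–310, 130–170), with its body to the right (about (290,142)). The clip is at (359,203), the relay at (405,177) and the tape at (365,248). In the scene view the clip stands at (352,258) and the shaft is near (290,145).

```bash
cat > h.py <<'E'
import numpy as np,cv2
from scipy.spatial.transform import Rotation as R
from cell import get_state, eyes, bot
def cloud(d,c):
    v,u=np.mgrid[:400,:640]; K=c['mtx']
    P=np.dstack([(u-K[0,2])/K[0,0]*d,-(v-K[1,2])/K[1,1]*d,-d])
    return P@R.from_euler('xyz',c['rotation']).as_matrix().T+c['xyz']
def proj(P,c):
    q=(np.atleast_2d(P)-c['xyz'])@R.from_euler('xyz',c['rotation']).as_matrix()
    K=c['mtx']; return np.c_[K[0,0]*q[:,0]/-q[:,2]+K[0,2],-K[1,1]*q[:,1]/-q[:,2]+K[1,2]]
E
python3 - <<'E'
from h import *
a=cv2.imread('pics/top0.png');b=cv2.imread('pics/scene0.png')
A=cv2.resize(a[120:220,205:415],None,fx=3.8,fy=3.8,interpolation=2)
B=cv2.resize(b[125:285,250:410],(298,298),interpolation=2)[:210]
B1=cv2.resize(b[125:215,250:360],(440,218*440//266),interpolation=2)
B2=cv2.resize(b[235:285,325:385],(358,180),interpolation=2)
can=np.zeros((380+B1.shape[0]-160*0,800,3),np.uint8)
can=np.zeros((600,800,3),np.uint8);can[:380,:798]=A[:380,:798]
h=min(220,B1.shape[0]);can[380:380+h,:440]=B1[:h];can[380:560,440:798]=B2
cv2.imwrite('pics/c1.png',can)
for n,boxes in (('top',{'clip':(190,215,350,370),'shaft':(125,175,210,315)}),('scene',{'clip':(243,275,340,365),'shaft':(130,215,255,360)})):
    c=eyes.camera_params(n);d=np.load(f'pics/{n}0.npy');W=cloud(d,c);print(n,'desk',np.median(W[225:235,330:340,2]) if n=='top' else '')
    r0,r1,c0,c1=boxes['clip'];Q=W[r0:r1,c0:c1].reshape(-1,3);Q=Q[Q[:,2]>.045]
    xy=Q[:,:2].astype(np.float32);print('clip',len(Q),Q.mean(0),Q.min(0),Q.max(0));print(cv2.minAreaRect(xy))
    r0,r1,c0,c1=boxes['shaft'];Q=W[r0:r1,c0:c1].reshape(-1,3)
    s=(Q[:,2]>.004)&(Q[:,2]<.02);print('base',s.sum(),cv2.minAreaRect(Q[s][:,:2].astype(np.float32)))
    s=(Q[:,2]>.14)&(Q[:,2]<.155);print('body',s.sum(),cv2.minAreaRect(Q[s][:,:2].astype(np.float32)))
    s=(Q[:,2]>.115)&(Q[:,2]<.16);print('all',s.sum(),cv2.minAreaRect(Q[s][:,:2].astype(np.float32)))
E
```

```text
top desk -0.0017996244336189182
clip 56 [ 0.36981037 -0.2570678   0.11266885] [ 0.26584653 -0.27504692  0.04936832] [ 0.38410222 -0.16159886  1.15453688]
((0.3293316960334778, -0.21281947195529938), (0.021617600694298744, 0.161704421043396), 43.48847961425781)
base 1436 ((0.5208694934844971, -0.0005919486284255981), (0.12698638439178467, 0.27720001339912415), 4.032208442687988)
body 277 ((0.5082552433013916, -0.007008872926235199), (0.029986420646309853, 0.22640053927898407), 9.870474815368652)
all 1012 ((0.5136767029762268, -0.0039162710309028625), (0.048401910811662674, 0.23259682953357697), 5.537541389465332)
scene desk 
clip 97 [ 0.3528615  -0.27952855  0.07901868] [-0.14669245 -0.62315932  0.04518601] [ 0.3860823  -0.25088027  0.66926038]
((0.11542190611362457, -0.43563973903656006), (0.6440832614898682, 0.025038762018084526), 33.35410690307617)
base 2237 ((0.5986720323562622, 0.0714305192232132), (0.4501304030418396, 0.3077297806739807), 45.43946075439453)
body 339 ((0.555299699306488, -0.013200946152210236), (0.10971539467573166, 0.224688321352005), 1.316313624382019)
all 1201 ((0.5609014630317688, -0.005108624696731567), (0.1399356573820114, 0.24181045591831207), 6.522411823272705)
```

View pics/c1.png

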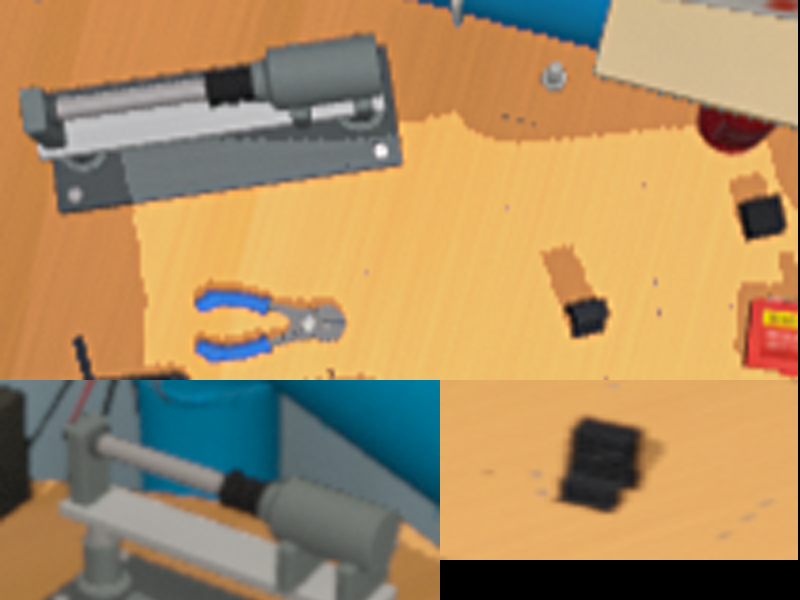

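The crop shows the end block at (40,110), the shaft running to the rubber at (230,85), and the body at (325,70). The shaft's y axis therefore points left in the image, close to world +y with a turn of about 8°. The clip is at about (587,316) in the crop.

```bash
python3 - <<'E'
from h import *
s=get_state(); c=eyes.camera_params('wrist'); T=R.from_euler('xyz',s['eef_rot'])
print('cam in tool',T.inv().apply(c['xyz']-s['tool_pos']),(T.inv()*R.from_euler('xyz',c['rotation'])).as_matrix().round(3),c['mtx'])
for n,b in (('top',(190,215,345,372)),('scene',(243,275,335,368))):
    c=eyes.camera_params(n);d=np.load(f'pics/{n}0.npy');W=cloud(d,c);W[d==0]=np.nan
    Q=W[b[0]:b[1],b[2]:b[3]].reshape(-1,3);Q=Q[(Q[:,2]>.035)&(Q[:,2]<.08)]
    print(n,'clip',len(Q),Q.mean(0),np.percentile(Q,95,0),cv2.minAreaRect(Q[:,:2].astype(np.float32)))
c=eyes.camera_params('top');d=np.load('pics/top0.npy');W=cloud(d,c)
K=lambda u,v:(205+u/3.8,120+v/3.8)
for nm,u,v,z in (('shaftL',60,106,.132),('shaftR',205,88,.132),('rubface',206,88,.132)):
    x,y=K(u,v);print(nm,W[round(y),round(x)])
Q=W[125:150,222:262].reshape(-1,3);Q=Q[(Q[:,2]>.118)&(Q[:,2]<.14)]
print(len(Q),Q.mean(0),cv2.fitLine(Q[:,:2].astype(np.float32),2,0,.01,.01).ravel())
E
```

```text
cam in tool [ 0.07708511  0.00052572 -0.06999274] [[-0.001  0.954  0.299]
 [ 1.     0.001  0.001]
 [ 0.     0.299 -0.954]] [[280.44115329   0.         321.12778637]
 [  0.         280.44115329 201.06474016]
 [  0.           0.           1.        ]]
top clip 58 [ 0.37528887 -0.2618169   0.05267974] [ 0.38206738 -0.25147664  0.05698303] ((0.37558531761169434, -0.26231688261032104), (0.013691522181034088, 0.02384319342672825), 14.740734100341797)
scene clip 140 [ 0.3734505  -0.2655333   0.04913888] [ 0.38279309 -0.25456348  0.05739757] ((0.3760385811328888, -0.2641531229019165), (0.016995064914226532, 0.02367573045194149), 16.060260772705078)
shaftL [0.49659318 0.0853001  0.12857582]
shaftR [ 0.50787908 -0.0089633   0.1365491 ]
rubface [ 0.50787908 -0.0089633   0.1365491 ]
235 [0.50430445 0.03144783 0.12924556] [ 0.1437046  -0.9896206   0.50430447  0.03144782]
```

The clip's tab footprint measures 13.7 × 23.8 mm, which matches the given size. It sits at about (0.3757, −0.263) with its x axis at about 15°, and the tab top reads 57 mm (55.5 expected). I'll move over it and turn to yaw 105°.

```bash
python3 -m pendant '[0.93,-0.784,0,0,0,0,1, 0.93,-0.784,0,0,0,0,1, 0.93,-0.784,0,0,0,0,1, 0.93,-0.784,0,0,0,0,1, 0.93,-0.784,0,0,0,0,1, 0.93,-0.784,0,0,0,0,1, 0.93,-0.784,0,0,0,0,1, 0.93,-0.784,0,0,0,0,1, 0.93,-0.784,0,0,0,0,1, 0.93,-0.784,0,0,0,0,1, 0.93,-0.784,0,0,0,0,1, 0.93,-0.784,0,0,0,0,1, 0.93,-0.784,0,0,0,0,1, 0.93,-0.784,0,0,0,0,1, 0.93,-0.784,0,0,0,0,1, 0.93,-0.784,0,0,0,0,1]' 40
python3 -m pendant '[0,0,0.125,0,0,-0.988,0.4, 0,0,0.125,0,0,-0.988,0.4, 0,0,0.125,0,0,-0.988,0.4, 0,0,0.125,0,0,-0.988,0.4, 0,0,0.125,0,0,-0.988,0.4, 0,0,0.125,0,0,-0.988,0.4, 0,0,0.125,0,0,-0.988,0.4, 0,0,0.125,0,0,-0.988,0.4, 0,0,0.125,0,0,-0.988,0.4, 0,0,0.125,0,0,-0.988,0.4, 0,0,0.125,0,0,-0.988,0.4, 0,0,0.125,0,0,-0.988,0.4, 0,0,0.125,0,0,-0.988,0.4, 0,0,0.125,0,0,-0.988,0.4, 0,0,0.125,0,0,-0.988,0.4, 0,0,0.125,0,0,-0.988,0.4, 0,0,0.125,0,0,-0.988,0.4, 0,0,0.125,0,0,-0.988,0.4, 0,0,0.125,0,0,-0.988,0.4, 0,0,0.125,0,0,-0.988,0.4]'
python3 - <<'E'
from h import *
s=get_state();c=eyes.camera_params('wrist');p,d=eyes.camera('wrist')
cv2.imwrite('pics/w1.png',p);np.save('pics/w1.npy',d)
print(s['t'],s['tool_pos'],s['eef_rot'],s['finger_gap'],s['qpos'])
W=cloud(d,c);Q=W.reshape(-1,3)
near=(abs(Q[:,0]-.376)<.04)&(abs(Q[:,1]+.263)<.04)&(d.ravel()>0)
print('desk',np.median(Q[near&(Q[:,2]<.006)][:,2]))
for lo,hi in((.05,.065),(.03,.065)):
    q=Q[near&(Q[:,2]>lo)&(Q[:,2]<hi)];print(len(q),q.mean(0),q[:,2].max(),cv2.minAreaRect(q[:,:2].astype(np.float32)))
print(proj([.3757,-.263,.055],c))
E
```

```text
t: 1.7
tool_pos: [0.3758, -0.2626, 0.3035]
eef_rot: [-3.141, 0.0, 0.253]
ft_force: [0.2, -0.6, 0.6]
finger_gap: 0.0855
grip_force: 0.0
t: 3.7
tool_pos: [0.3753, -0.2634, 0.2534]
eef_rot: [-3.141, -0.001, 1.837]
ft_force: [0.0, 0.3, -0.1]
finger_gap: 0.0596
grip_force: 0.0
3.7 [ 0.375264   -0.26340023  0.25335181] [-3.14113794e+00 -7.03633805e-04  1.83686137e+00] 0.05958276159753629 [-7.23915228e-01 -2.32837829e-01  1.93154234e+00  5.99125720e-06
  1.44372589e+00 -9.89981194e-01]
desk 0.0001295786420181244
335 [ 0.37651559 -0.26209012  0.05514738] 0.05717575581189588 ((0.3766275644302368, -0.263540655374527), (0.014245734550058842, 0.02464638277888298), 15.238216400146484)
405 [ 0.37595136 -0.26084501  0.05276626] 0.05717575581189588 ((0.37666910886764526, -0.2634619474411011), (0.014359499327838421, 0.024718068540096283), 14.906153678894043)
[[321.26093246 193.16976049]]
```

The wrist depth confirms this: tab centre (0.3766, −0.2635), 14.2 × 24.6 mm, angle 15.2°, top at 0.055–0.057. I'll descend and grasp above the crown.

```bash
python3 -m pendant '[0,0.07,0.775,0,0,0,0.2, 0,0,0.775,0,0,0,0.2, 0,0,0.775,0,0,0,0.2, 0,0,0.775,0,0,0,0.2, 0,0,0.775,0,0,0,0.2, 0,0,0.775,0,0,0,0.2, 0,0,0.775,0,0,0,0.2, 0,0,0.775,0,0,0,0.2, 0,0,0.775,0,0,0,0.2, 0,0,0.775,0,0,0,0.2, 0,0,0,0,0,0,0, 0,0,0,0,0,0,-0.3]' 70
python3 -m pendant '[0,0,0,0,0,0,-0.5, 0,0,0,0,0,0,-0.6, 0,0,0,0,0,0,-0.8, 0,0,0,0,0,0,-1, 0,0,0,0,0,0,-1, 0,0,0,0,0,0,-1, 0,0,0,0,0,0,-1]' 70
```

```text
t: 4.95
tool_pos: [0.3766, -0.263, 0.0988]
eef_rot: [-3.141, -0.001, 1.833]
ft_force: [0.3, 0.2, 0.7]
finger_gap: 0.0302
grip_force: 0.0
t: 5.65
tool_pos: [0.3773, -0.2636, 0.0997]
eef_rot: [3.141, 0.001, 1.834]
ft_force: [-1.7, 0.1, 6.7]
finger_gap: 0.0127
grip_force: 69.6
```

```bash
python3 -m pendant '[0,0,-0.2,0,0,0,-1, 0,0,-0.4,0,0,0,-1, 0,0,-0.8,0,0,0,-1, 0,0,-0.8,0,0,0,-1, 0,0,-0.8,0,0,0,-1, 0,0,-0.8,0,0,0,-1, 0,0,-0.8,0,0,0,-1, 0,0,-0.8,0,0,0,-1, 0,0,-0.8,0,0,0,-1, 0,0,-0.8,0,0,0,-1, 0,0,-0.75,0,0,0,-1, 0,0,0,0,0,0,-1]'
python3 -m pendant '[0.8,0.624,0,0,0,0,-1, 0.8,0.624,0,0,0,0,-1, 0.8,0.624,0,0,0,0,-1, 0.8,0.624,0,0,0,0,-1, 0.8,0.624,0,0,0,0,-1, 0.8,0.624,0,0,0,0,-1, 0.8,0.624,0,0,0,0,-1, 0.8,0.624,0,0,0,0,-1, 0.8,0.624,0,0,0,0,-1, 0.8,0.624,0,0,0,0,-1, 0.8,0.624,0,0,0,0,-1, 0.8,0.624,0,0,0,0,-1, 0.8,0.624,0,0,0,0,-1, 0.8,0.624,0,0,0,0,-1, 0.8,0.624,0,0,0,0,-1, 0.8,0.624,0,0,0,0,-1, 0,0,0,0,0,0.5,-1, 0,0,0,0,0,0.5,-1, 0,0,0,0,0,0.48,-1, 0,0,0,0,0,0,-1]'
python3 - <<'E'
from h import *
s=get_state();c=eyes.camera_params('wrist');p,d=eyes.camera('wrist')
cv2.imwrite('pics/w2.png',p);np.save('pics/w2.npy',d)
p2,d2=eyes.camera('scene');cv2.imwrite('pics/s2.png',p2[80:240,200:420]);np.save('pics/s2.npy',d2)
print(s)
np.savez('pics/w2p.npz',**c)
can=np.zeros((560,640,3),np.uint8);can[:400]=p;can[400:560,:220]=p2[80:240,200:420]
cv2.imwrite('pics/v2.png',can)
E
```

```text
t: 6.85
tool_pos: [0.3777, -0.264, 0.2566]
eef_rot: [3.139, 0.003, 1.834]
ft_force: [0.6, 0.8, 0.2]
finger_gap: 0.0132
grip_force: 69.0
t: 8.85
tool_pos: [0.5028, 0.036, 0.253]
eef_rot: [-3.14, -0.0, 1.715]
ft_force: [0.2, -0.0, -0.6]
finger_gap: 0.0129
grip_force: 68.9
{'t': 8.85, 'qpos': array([-3.03386290e-02, -1.00531112e-01,  1.81495878e+00, -8.55571643e-06,
        1.42857043e+00, -1.74291933e-01]), 'qd': array([-0.002172  , -0.00379479, -0.00294725, -0.00214236,  0.00169687,
       -0.04605694]), 'joint_torque': array([ 9.70274233e-02, -4.41414499e+01, -4.94937229e+01,  5.66913732e-03,
        4.17258736e-03,  7.28882980e-01]), 'tool_pos': array([0.50275224, 0.0359636 , 0.25295845]), 'eef_rot': array([-3.14020703e+00, -2.35380054e-04,  1.71475069e+00]), 'ft_force': array([ 0.2114703 , -0.01198338, -0.60380198]), 'torque': array([ 0.01879855,  0.01635465, -0.01402532]), 'grip_force': 68.86531591415405, 'finger_gap': 0.012922765950110729}
```

View pics/v2.png

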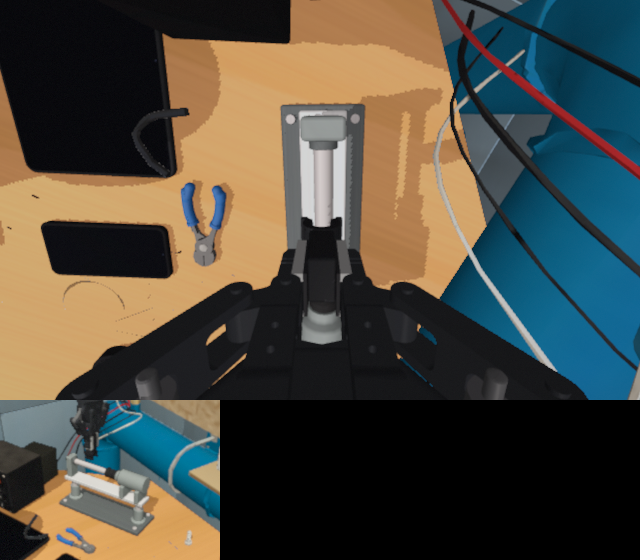

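The wrist view shows the shaft at columns 313–333, rows 150–225, the collar at about (323,145), the end block at (323,127), and the tab held centrally at (322,265). The alignment looks good. I'll now measure exactly.

```bash
python3 - <<'E'
from h import *
c=dict(np.load('pics/w2p.npz'));d=np.load('pics/w2.npy');W=cloud(d,c);W[d==0]=np.nan
Q=W[158:208,312:335].reshape(-1,3);Q=Q[(Q[:,2]>.118)&(Q[:,2]<.14)]
f=cv2.fitLine(Q[:,:2].astype(np.float32),2,0,.01,.01).ravel();
if f[1]<0:f[:2]*=-1
u=f[:2];o=f[2:];n=np.array([u[1],-u[0]])
print('shaft',len(Q),u,np.degrees(np.arctan2(u[1],u[0])),o,'zmax',np.percentile(Q[:,2],95),'across',np.percentile((Q[:,:2]-o)@n,[2,98]))
V=(W.reshape(-1,3)[:,:2]-o);L=V@u;X=V@n;Z=W.reshape(-1,3)[:,2]
b=(Z>.13)&(Z<.145)&(L>.0)&(abs(X)<.03);print('block top',L[b].min(),L[b].max(),X[b].min(),X[b].max(),np.median(Z[b]))
for r in range(136,160,2):
    print(r,W[r,323].round(4),round(float((W[r,323,:2]-o)@u),4))
m=(Z>.004)&(Z<.018)&(abs(X)<.06)&(abs(L)<.2);print('stand',X[m].min(),X[m].max(),np.percentile(L[m],99.5))
s=get_state();t=s['tool_pos'][:2]-o;print('tcp along,across',t@u,t@n,'yaw',np.degrees(s['eef_rot'][2]))
# tab top in hand
m=(Z>.18)&(Z<.22)&(abs(X-t@n)<.012)&(abs(L-t@u)<.03)
for r in range(232,300,6): print(r,W[r,316:332:5].round(4).tolist())
# from top camera image of the start: stand + rubber
c=eyes.camera_params('top');d=np.load('pics/top0.npy');T=cloud(d,c).reshape(-1,3);V=T[:,:2]-o;L=V@u;X=V@n
m=(T[:,2]>.115)&(T[:,2]<.165)&(abs(X)<.03)&(abs(L)<.25)
for l in np.arange(-.18,.1,.006):
    k=m&(abs(L-l)<.003)
    if k.sum(): print('L%.3f n%d zmax %.4f w %.3f %.3f'%(l,k.sum(),T[k,2].max(),X[k].min(),X[k].max()))
m=(T[:,2]>.004)&(T[:,2]<.018)&(abs(X)<.055)&(abs(L)<.25);print('stand top',L[m].min(),L[m].max(),X[m].min(),X[m].max())
E
```

```text
shaft 979 [-0.16110483  0.9869373 ] 99.27103 [0.5006999  0.06546676] zmax 0.13258392696112728 across [-0.00671023  0.00671558]
block top 8.037507022701237e-06 0.04506531178406454 -0.014724161657733577 0.015111585969335938 0.13697244447635665
136 [0.4955 0.0976 0.1377] 0.0325
138 [0.4957 0.0963 0.1374] 0.0312
140 [0.4959 0.095  0.1368] 0.0299
142 [0.4961 0.0935 0.1343] 0.0284
144 [0.4963 0.0924 0.1358] 0.0273
146 [0.4964 0.0911 0.1362] 0.026
148 [0.4966 0.0898 0.1361] 0.0247
150 [0.4969 0.0883 0.1342] 0.0232
152 [0.4971 0.0867 0.132 ] 0.0215
154 [0.4973 0.0853 0.1315] 0.0201
156 [0.4975 0.084  0.1315] 0.0188
158 [0.4977 0.0827 0.1323] 0.0175
stand -0.059907210866490174 0.04559009394928852 0.12824627777300246
tcp along,across -0.02956978977519768 -0.0026455883603857767 yaw 98.33839902263419
232 [[0.4986, 0.0481, 0.1784], [0.5013, 0.0485, 0.1784], [0.5041, 0.0488, 0.1781], [0.5068, 0.0499, 0.1797]]
238 [[0.4988, 0.0477, 0.1852], [0.5013, 0.0491, 0.1875], [0.5039, 0.0492, 0.187], [0.5066, 0.0496, 0.187]]
244 [[0.4988, 0.0485, 0.1943], [0.5014, 0.0483, 0.193], [0.5038, 0.0491, 0.194], [0.
[... 1893 characters left out ...]
.042 n16 zmax 0.1334 w -0.008 0.005
L-0.036 n11 zmax 0.1329 w -0.008 0.004
L-0.030 n17 zmax 0.1330 w -0.008 0.005
L-0.024 n15 zmax 0.1322 w -0.007 0.006
L-0.018 n12 zmax 0.1343 w -0.008 0.003
L-0.012 n15 zmax 0.1314 w -0.008 0.005
L-0.006 n15 zmax 0.1321 w -0.008 0.006
L0.000 n14 zmax 0.1323 w -0.008 0.003
L0.006 n13 zmax 0.1319 w -0.008 0.004
L0.012 n15 zmax 0.1323 w -0.007 0.005
L0.018 n14 zmax 0.1327 w -0.008 0.004
L0.024 n19 zmax 0.1375 w -0.008 0.008
L0.030 n36 zmax 0.1376 w -0.016 0.012
L0.036 n33 zmax 0.1397 w -0.015 0.013
L0.042 n31 zmax 0.1405 w -0.015 0.013
L0.048 n3 zmax 0.1348 w -0.014 0.005
stand top -0.242469019679334 0.1571121873589243 -0.05496615021960278 0.054842137177695816
```

```bash
python3 - <<'E'
from h import *
c=dict(np.load('pics/w2p.npz'));d=np.load('pics/w2.npy');W=cloud(d,c);W[d==0]=np.nan
p=cv2.imread('pics/w2.png');k=cv2.resize(p[205:325,280:365],None,fx=5,fy=5,interpolation=2)
k=(255*(k/255.)**.5).astype(np.uint8)
cv2.imwrite('pics/v3.png',k)
u=np.array([-.1547,.988]);o=np.array([.5007,.06547]);n=np.array([u[1],-u[0]])
X=(W[...,:2]-o)@n;L=(W[...,:2]-o)@u
for r in range(208,300,7): print(r,[(cc,round(1e3*float(X[r,cc]),1),round(1e3*float(L[r,cc]),1),round(1e3*float(W[r,cc,2]))) for cc in range(296,350,5)])
E
```

```text
208 [(296, -32.1, -58.8, 13), (301, -26.3, -59.1, 12), (306, -16.0, -35.2, 82), (311, -11.5, -35.1, 83), (316, -5.8, -19.5, 129), (321, -2.1, -18.6, 132), (326, 1.5, -18.8, 131), (331, 5.2, -19.4, 129), (336, 11.2, -35.6, 82), (341, 15.7, -35.5, 82), (346, 26.4, -59.6, 12)]
215 [(296, -32.4, -67.3, 13), (301, -26.6, -67.8, 12), (306, -16.3, -42.2, 82), (311, -11.6, -42.0, 82), (316, -5.9, -24.9, 129), (321, -2.2, -23.9, 132), (326, 1.4, -24.0, 132), (331, 5.2, -24.9, 129), (336, 11.2, -42.3, 82), (341, 15.8, -42.7, 81), (346, 26.4, -68.0, 13)]
222 [(296, -32.8, -76.2, 13), (301, -14.7, -19.1, 157), (306, -11.2, -16.8, 163), (311, -8.3, -18.1, 160), (316, -6.0, -30.6, 128), (321, -2.2, -29.0, 133), (326, 1.4, -28.9, 133), (331, 4.2, -18.4, 160), (336, 7.1, -17.0, 163), (341, 10.6, -19.6, 157), (346, 26.7, -77.4, 11)]
229 [(296, -33.2, -85.5, 12), (301, -14.9, -23.8, 157), (306, -10.8, -17.8, 172), (311, -7.8, -17.4, 173), (316, -4.8, -16.4, 175), (321, -2.0, -16.8, 174), (326, 0.9, -16.6, 175), (331, 3.8, -17.1, 174), (336, 6.7, -17.9, 172), (341, 10.6, -23.7, 158), (346, 26.8, -86.2, 12)]Traceback (most recent call last):
  File "<stdin>", line 8, in <module>
ValueError: cannot convert float NaN to integer
```

View pics/v3.png

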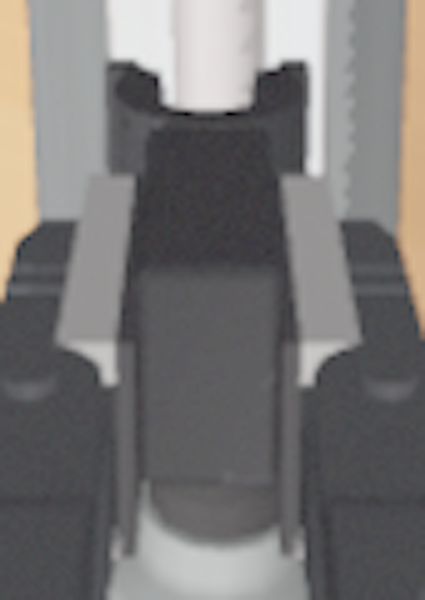

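The crown spans crop x 108–308, so the clip centre lies at X ≈ −1.9 mm from the shaft axis. The tab top at 0.209 puts the origin 89 mm below the TCP. I'll correct by +1.9 mm across, +4.5 mm along and 0.5° of turn, then descend slowly.

```bash
python3 -m pendant '[0.22,0.095,0,0,0,-0.11,-1, 0,0,0.3,0,0,0,-1, 0,0,0.3,0,0,0,-1, 0,0,0.3,0,0,0,-1, 0,0,0.25,0,0,0,-1, 0,0,0.1,0,0,0,-1, 0,0,0,0,0,0,-1, 0,0,0,0,0,0,-1]' 80
python3 -m pendant '[0,0,0.05,0,0,0,-1, 0,0,0.05,0,0,0,-1, 0,0,0.05,0,0,0,-1, 0,0,0.05,0,0,0,-1, 0,0,0.05,0,0,0,-1, 0,0,0.05,0,0,0,-1]'
```

```text
t: 9.75
tool_pos: [0.5045, 0.0405, 0.229]
eef_rot: [3.141, 0.0, 1.724]
ft_force: [1.2, 0.3, -0.1]
finger_gap: 0.0126
grip_force: 79.9
t: 10.35
tool_pos: [0.5045, 0.0405, 0.2231]
eef_rot: [3.141, 0.0, 1.724]
ft_force: [-0.5, -0.4, 3.9]
finger_gap: 0.0128
grip_force: 80.7
```

```bash
python3 -m pendant '[0,0,0.05,0,0,0,-1, 0,0,0.05,0,0,0,-1, 0,0,0.05,0,0,0,-1, 0,0,0.05,0,0,0,-1]'
python3 - <<'E'
from h import *
s=get_state();c=eyes.camera_params('wrist');p,d=eyes.camera('wrist')
k=cv2.resize(p[190:325,270:375],None,fx=4,fy=4,interpolation=2);k=(255*(k/255.)**.5).astype(np.uint8);cv2.imwrite('pics/v4.png',k);print(s['ft_force'],s['torque'])
E
```

```text
t: 10.75
tool_pos: [0.5047, 0.0405, 0.2194]
eef_rot: [3.141, 0.0, 1.724]
ft_force: [-2.3, -0.4, 6.0]
finger_gap: 0.0126
grip_force: 81.3
[-2.27358053 -0.41064057  6.0488637 ] [0.03083739 0.38039179 0.04045036]
```

View pics/v4.png

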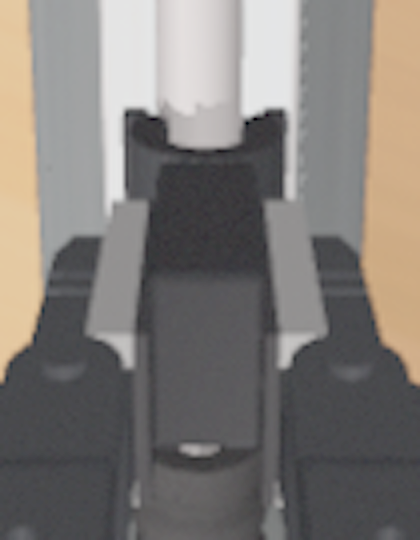

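The clip straddles the shaft: the jaws span crop x 125–287 and the shaft 165–243 at row 130. The force is −2.3 N in x, so I'll trim 0.6 mm that way and press on slowly.

```bash
python3 -m pendant '[0,-0.03,0,0,0,0,-1, 0,0,0.05,0,0,0,-1, 0,0,0.05,0,0,0,-1, 0,0,0.05,0,0,0,-1]'
python3 -m pendant '[0,0,0.05,0,0,0,-1, 0,0,0.05,0,0,0,-1]'
python3 -m pendant '[0,0,0.04,0,0,0,-1, 0,0,0.04,0,0,0,-1]'
```

```text
t: 11.2
tool_pos: [0.5041, 0.0404, 0.2164]
eef_rot: [3.141, 0.0, 1.724]
ft_force: [-3.2, -0.3, 7.6]
finger_gap: 0.0129
grip_force: 81.4
t: 11.4
tool_pos: [0.5042, 0.0404, 0.2147]
eef_rot: [3.141, 0.0, 1.724]
ft_force: [-3.3, -1.2, 9.1]
finger_gap: 0.0129
grip_force: 81.6
t: 11.6
tool_pos: [0.5042, 0.0404, 0.2133]
eef_rot: [3.14, 0.0, 1.724]
ft_force: [-3.9, -0.8, 9.4]
finger_gap: 0.0128
grip_force: 81.8
```

```bash
python3 -m pendant '[0,-0.04,0,0,0,0,-1, 0,0,0.03,0,0,0,-1, 0,0,0.03,0,0,0,-1]'
python3 -m pendant '[0,0,0.04,0,0,0,-1, 0,0,0.04,0,0,0,-1]'
```

```text
t: 11.9
tool_pos: [0.5038, 0.0403, 0.2124]
eef_rot: [3.139, 0.0, 1.724]
ft_force: [-1.9, -0.1, 10.2]
finger_gap: 0.0126
grip_force: 81.6
t: 12.1
tool_pos: [0.5038, 0.0403, 0.2109]
eef_rot: [3.139, 0.0, 1.724]
ft_force: [-2.1, -0.7, 10.4]
finger_gap: 0.0124
grip_force: 81.7
```

```bash
python3 -m pendant '[0,-0.03,0.04,0,0,0,-1, 0,0,0.04,0,0,0,-1]'
python3 -m pendant '[0,0,0.04,0,0,0,-1, 0,0,0.04,0,0,0,-1]'
python3 -m pendant '[0,0,0,0,0,0,-1, 0,0,0,0,0,0,-1]'
```

```text
t: 12.3
tool_pos: [0.5035, 0.0402, 0.2095]
eef_rot: [3.138, 0.0, 1.724]
ft_force: [-1.0, 1.5, 11.7]
finger_gap: 0.0128
grip_force: 81.9
t: 12.5
tool_pos: [0.5033, 0.0402, 0.2073]
eef_rot: [3.139, 0.0, 1.724]
ft_force: [0.3, 0.3, 1.0]
finger_gap: 0.0127
grip_force: 80.4
t: 12.7
tool_pos: [0.5032, 0.0402, 0.2071]
eef_rot: [3.139, 0.0, 1.724]
ft_force: [1.3, -0.4, 6.9]
finger_gap: 0.0124
grip_force: 81.4
```

It snapped: the force fell from 11.7 N to 1 N, and is now 7 N, which matches the cradle being 7 mm down with the shaft in the bore. I'll ease up 7 mm.

```bash
python3 -m pendant '[0,0,-0.05,0,0,0,-1, 0,0,-0.05,0,0,0,-1, 0,0,-0.05,0,0,0,-1, 0,0,-0.05,0,0,0,-1, 0,0,-0.05,0,0,0,-1, 0,0,-0.05,0,0,0,-1, 0,0,-0.05,0,0,0,-1, 0,0,0,0,0,0,-1, 0,0,0,0,0,0,-1]'
python3 - <<'E'
from h import *
s=get_state();c=eyes.camera_params('wrist');p,d=eyes.camera('wrist')
k=cv2.resize(p[190:325,270:375],None,fx=3,fy=3,interpolation=2);k=(255*(k/255.)**.5).astype(np.uint8)
p2,_=eyes.camera('scene');k2=cv2.resize(p2[110:230,240:370],None,fx=3.375,fy=3.375,interpolation=2)
cv2.imwrite('pics/v5.png',np.hstack([k,k2[:405]]));print(s['ft_force'],s['torque'])
u=np.array([-.1547,.988]);o=np.array([.5007,.06547]);n=np.array([u[1],-u[0]]);t=s['tool_pos'][:2]-o;print(t@u,t@n)
E
```

```text
t: 13.6
tool_pos: [0.503, 0.0402, 0.2133]
eef_rot: [3.14, 0.0, 1.724]
ft_force: [6.6, -0.1, 1.1]
finger_gap: 0.0128
grip_force: 80.3
[ 6.5748033 -0.0943096  1.1365702] [ 0.00925749 -1.11592166 -0.04516649]
-0.025349200334971306 -0.001645640389877634
```

View pics/v5.png

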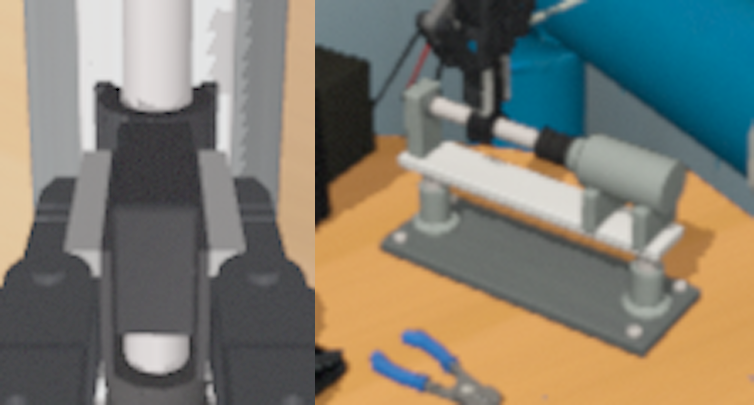

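The clip is on the shaft. There is 6.6 N of side load in x, so I'll relieve it.

```bash
python3 -m pendant '[0,0.03,0,0,0,0,-1, 0,0.02,0,0,0,0,-1, 0,0,0,0,0,0,-1, 0,0,0,0,0,0,-1]'
```

```text
t: 14.1
tool_pos: [0.5032, 0.0402, 0.213]
eef_rot: [-3.141, 0.0, 1.724]
ft_force: [3.5, -0.7, 0.5]
finger_gap: 0.0129
grip_force: 80.3
```

```bash
python3 -m pendant '[0,0.03,0,0,0,0,-1, 0,0.02,0,0,0,0,-1, 0,0,0,0,0,0,-1, -0.05,0,0,0,0,0,-1, -0.1,0,0,0,0,0,-1, -0.1,0,0,0,0,0,-1, -0.1,0,0,0,0,0,-1, -0.1,0,0,0,0,0,-1]'
python3 -m pendant '[-0.1,0,0,0,0,0,-1, -0.1,0,0,0,0,0,-1, -0.1,0,0,0,0,0,-1, -0.1,0,0,0,0,0,-1, -0.1,0,0,0,0,0,-1, -0.1,0,0,0,0,0,-1]'
```

```text
t: 14.9
tool_pos: [0.5054, 0.0318, 0.213]
eef_rot: [-3.141, -0.001, 1.724]
ft_force: [-3.8, 5.0, 0.7]
finger_gap: 0.0127
grip_force: 80.4
t: 15.5
tool_pos: [0.5072, 0.0199, 0.213]
eef_rot: [-3.141, -0.001, 1.724]
ft_force: [-3.5, 4.4, 1.5]
finger_gap: 0.0129
grip_force: 80.4
```

```bash
python3 -m pendant '[-0.1,-0.03,0,0,0,0,-1, -0.1,0,0,0,0,0,-1, -0.1,0,0,0,0,0,-1, -0.1,0,0,0,0,0,-1]'
python3 -m pendant '[-0.05,0,0,0,0,0,-1, -0.05,0,0,0,0,0,-1]'
python3 -m pendant '[-0.05,0,0,0,0,0,-1]'
python3 -m pendant '[-0.05,0,0,0,0,0,-1]'
```

```text
t: 15.9
tool_pos: [0.5082, 0.0116, 0.2133]
eef_rot: [-3.141, -0.0, 1.724]
ft_force: [-1.9, 3.2, 1.2]
finger_gap: 0.0126
grip_force: 80.4
t: 16.1
tool_pos: [0.5085, 0.0096, 0.2133]
eef_rot: [-3.141, -0.0, 1.724]
ft_force: [-2.9, 3.0, 0.5]
finger_gap: 0.0125
grip_force: 80.4
t: 16.2
tool_pos: [0.5087, 0.0087, 0.2133]
eef_rot: [-3.141, -0.0, 1.724]
ft_force: [-2.2, 3.6, 0.5]
finger_gap: 0.0127
grip_force: 80.4
t: 16.3
tool_pos: [0.5088, 0.0077, 0.2133]
eef_rot: [-3.141, -0.0, 1.724]
ft_force: [-2.5, 3.0, 1.2]
finger_gap: 0.0125
grip_force: 80.4
```

```bash
for i in 1; do python3 -m pendant '[-0.05,0,0,0,0,0,-1]'; done
python3 -m pendant '[-0.05,0,0,0,0,0,-1]'
python3 -m pendant '[-0.05,0,0,0,0,0,-1]'
```

```text
t: 16.4
tool_pos: [0.509, 0.0067, 0.2133]
eef_rot: [-3.142, -0.0, 1.724]
ft_force: [-2.8, 3.7, 0.8]
finger_gap: 0.0127
grip_force: 80.4
t: 16.5
tool_pos: [0.5091, 0.0057, 0.2133]
eef_rot: [-3.142, -0.0, 1.724]
ft_force: [-3.0, 2.8, 0.7]
finger_gap: 0.013
grip_force: 80.4
t: 16.6
tool_pos: [0.5093, 0.0048, 0.2133]
eef_rot: [-3.142, -0.0, 1.724]
ft_force: [-2.2, 4.0, 0.7]
finger_gap: 0.0126
grip_force: 80.4
```

```bash
python3 -m pendant '[-0.05,0,0,0,0,0,-1]'
python3 -m pendant '[-0.05,0,0,0,0,0,-1]'
python3 -m pendant '[-0.05,0,0,0,0,0,-1]'
```

```text
t: 16.7
tool_pos: [0.5095, 0.0038, 0.2133]
eef_rot: [-3.142, -0.0, 1.724]
ft_force: [-2.8, 2.5, 0.9]
finger_gap: 0.0125
grip_force: 80.4
t: 16.8
tool_pos: [0.5096, 0.0028, 0.2133]
eef_rot: [-3.142, -0.0, 1.724]
ft_force: [-3.5, 5.0, 0.7]
finger_gap: 0.0127
grip_force: 80.4
t: 16.9
tool_pos: [0.5097, 0.0022, 0.2132]
eef_rot: [-3.141, -0.001, 1.724]
ft_force: [-2.6, 7.4, 0.6]
finger_gap: 0.0128
grip_force: 80.4
```

Contact with the rubber. The running friction is about 3.4 N, so I'm aiming for about 13.5 N along the shaft.

```bash
python3 -m pendant '[-0.05,0,0,0,0,0,-1]'
python3 -m pendant '[-0.03,0,0,0,0,0,-1, 0,0,0,0,0,0,-1]'
```

```text
t: 17.0
tool_pos: [0.5098, 0.0015, 0.2132]
eef_rot: [-3.142, -0.002, 1.724]
ft_force: [-3.1, 9.9, 0.8]
finger_gap: 0.0127
grip_force: 80.4
t: 17.2
tool_pos: [0.5099, 0.0012, 0.2132]
eef_rot: [-3.141, -0.002, 1.724]
ft_force: [-2.6, 9.1, 1.2]
finger_gap: 0.0124
grip_force: 80.4
```

```bash
python3 -m pendant '[-0.04,0,0,0,0,0,-1, 0,0,0,0,0,0,-1]'
python3 -m pendant '[-0.03,0,0,0,0,0,-1, 0,0,0,0,0,0,-1]'
```

```text
t: 17.4
tool_pos: [0.5099, 0.0007, 0.2131]
eef_rot: [-3.141, -0.003, 1.725]
ft_force: [-4.5, 10.1, 1.1]
finger_gap: 0.0124
grip_force: 80.4
t: 17.6
tool_pos: [0.51, 0.0004, 0.2131]
eef_rot: [-3.141, -0.003, 1.725]
ft_force: [-3.8, 11.4, 0.9]
finger_gap: 0.0128
grip_force: 80.4
```

```bash
python3 -m pendant '[-0.04,0,0,0,0,0,-1, 0,0,0,0,0,0,-1, 0,0,0,0,0,0,-1]'
python3 -m pendant '[0,0,0,0,0,0,-1, 0,0,0,0,0,0,-1, 0,0,0,0,0,0,-1]'
python3 -m pendant '[0,0,0,0,0,0,-1, 0,0,0,0,0,0,-1]'
```

```text
t: 17.9
tool_pos: [0.51, -0.0001, 0.213]
eef_rot: [-3.141, -0.004, 1.725]
ft_force: [-3.0, 11.9, 0.9]
finger_gap: 0.0127
grip_force: 80.4
t: 18.2
tool_pos: [0.51, -0.0001, 0.213]
eef_rot: [-3.141, -0.004, 1.725]
ft_force: [-4.2, 12.6, 1.8]
finger_gap: 0.0129
grip_force: 80.4
t: 18.4
tool_pos: [0.51, -0.0001, 0.213]
eef_rot: [-3.141, -0.004, 1.725]
ft_force: [-4.2, 12.7, 1.6]
finger_gap: 0.0126
grip_force: 80.4
```

```bash
python3 -m pendant '[0,0,0,0,0,0,-0.55, 0,0,0,0,0,0,-0.45, 0,0,0,0,0,0,-0.35, 0,0,0,0,0,0,-0.3, 0,0,0,0,0,0,-0.3, 0,0,0,0,0,0,-0.3]' 20
python3 - <<'E'
from h import *
s=get_state();c=eyes.camera_params('wrist');p,d=eyes.camera('wrist')
k=cv2.resize(p[180:325,250:395],None,fx=2.8,fy=2.8,interpolation=2);k=(255*(k/255.)**.5).astype(np.uint8)
p2,_=eyes.camera('scene');k2=cv2.resize(p2[110:230,240:370],None,fx=3.384,fy=3.384,interpolation=2)
h=min(len(k),len(k2));cv2.imwrite('pics/v6.png',np.hstack([k[:h],k2[:h]]));print(s['ft_force'],s['torque'])
E
```

```text
t: 19.0
tool_pos: [0.5104, -0.0021, 0.2133]
eef_rot: [3.141, 0.0, 1.724]
ft_force: [-0.3, 0.3, 0.0]
finger_gap: 0.03
grip_force: 0.0
[-0.33955225  0.2767201   0.03599478] [ 0.03798151  0.01734501 -0.00970071]
```

View pics/v6.png

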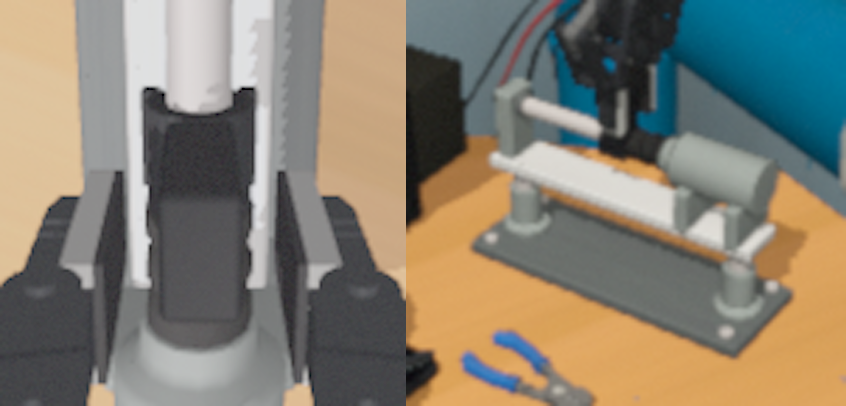

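The fingers are clear on both sides, and the clip is snapped on and touching the rubber. I'll retreat upwards.

```bash
python3 -m pendant '[0,0,-0.2,0,0,0,-0.3, 0,0,-0.4,0,0,0,-0.3, 0,0,-0.7,0,0,0,-0.3, 0,0,-0.7,0,0,0,-0.3, 0,0,-0.7,0,0,0,-0.3, 0,0,-0.7,0,0,0,-0.3, 0,0,-0.7,0,0,0,-0.3, 0,0,-0.7,0,0,0,-0.3, 0,0,0,0,0,0,-0.3, 0,0,0,0,0,0,-0.3, 0,0,0,0,0,0,-0.3]'
python3 - <<'E'
from h import *
c=eyes.camera_params('wrist');p,d=eyes.camera('wrist')
W=cloud(d,c);W[d==0]=np.nan
u=np.array([-.1547,.988]);o=np.array([.5007,.06547]);n=np.array([u[1],-u[0]])
X=(W[...,:2]-o)@n;L=(W[...,:2]-o)@u;Z=W[...,2]
m=(Z>.16)&(Z<.175)&(abs(X)<.02)&(L<.0)&(L>-.1);print('tab top',m.sum(),np.percentile(L[m],[2,98]),np.percentile(X[m],[2,98]),np.median(Z[m]))
k=cv2.resize(p[100:320,200:440],None,fx=2.6,fy=2.6,interpolation=2);cv2.imwrite('pics/v7.png',k)
E
```

```text
t: 20.2
tool_pos: [0.51, -0.0019, 0.3084]
eef_rot: [-3.14, -0.0, 1.724]
ft_force: [0.1, -0.9, -0.9]
finger_gap: 0.0298
grip_force: 0.0
tab top 549 [-0.07378615 -0.0511557 ] [-0.00652557  0.00689763] 0.16955529812875525
```

View pics/v7.png

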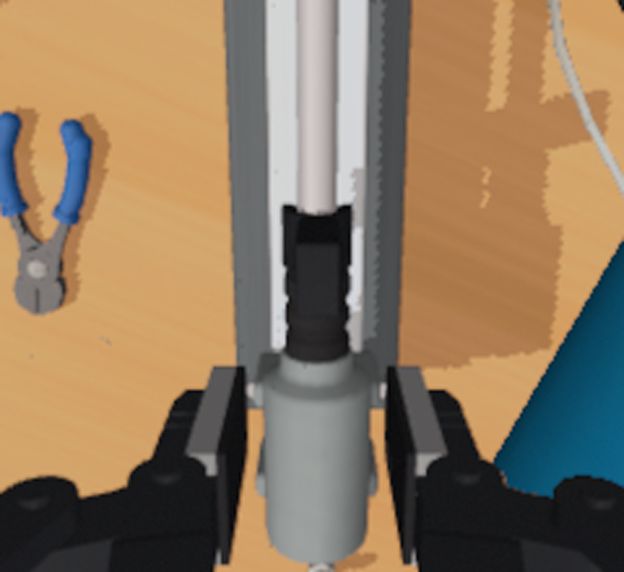

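The clip sits on the shaft against the bump stop at crop (318,280). The tab top at 0.1696 puts the origin at the shaft's height, and the robot is clear.

```bash
python3 -c "
from cell import hand_in; print(hand_in())"
```

```text
the job is handed in; nothing more can be done
None
```

I snapped the clip onto the middle of the shaft (peak reading 11.7 N down), slid it to the bump stop, pushed the rubber with about 10 N (13 N measured along the shaft, less about 3.4 N friction), let go and handed in at about 20 s.

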